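Turn over the status flag of the small bottle

TASK

Three things stand in the bays of the white board, and in front of each bay a grey status flag on a hinge lies toward you. Using only gentle pushes of the fingers, turn the flag in front of the small capped bottle right over its pivot, until it lies flat on the bottle's side and shows its other face. Leave the other two flags as they are and the things in the bays where they stand.

Things in the scene. Friction and masses are not known exactly. Their poses are not given: they have to be found in the camera images.
- board: White board, x -85 to +155 mm, y +-165 mm, 8 mm thick, fixed on the counter. Origin on the counter under the middle flag's pivot; z up. Three like stations 105 mm apart along y: a grey flag between two hinge ears (5 mm thick, 66 mm apart, tops at 68 mm), with a rest post under it in front and behind, and farther back (+x) a bay. Press it with less than 30 N
- flag_1 (a joint): Hinge of the left (+y of the board) flag, axis level along the board's y. 0: flag lies level toward the robot (board -x), disc face up; pi/2: upright; pi (stop): lies level on the far side, toward its bay, two-bar face up. Starts at 0 to 0.25. Stiff (0.045 N m; the 35 g flag stays wherever it is left)
- pivot_1 (a point): On the hinge axis of the left (+y of the board) flag, mid-width, 60 mm above the counter; fixed. Two thumb tabs stand out square from the axis, one on each face (26 mm wide, 5 mm thick, ends 42 mm from the axis). At joint 0 one tab points straight up: pushed toward board +x it raises the flag behind the finger, which can then be pushed on from its back
- edge_1 (a point): Middle of the free edge of the left (+y of the board) flag, 75 mm from the hinge axis; moves with the flag. The flag is a grey plate 56 mm wide in y and 5 mm thick; one face bears a flat disc, the other two flat bars
- bay_1 (a point): Floor centre of the left (+y of the board) bay, 118 mm behind (+x) its flag's hinge axis and 8 mm above the counter; inside the rim 50 x 50 mm, rim 5 mm high
- flag_2 (a joint): Hinge of the middle flag, axis level along the board's y. 0: flag lies level toward the robot (board -x), disc face up; pi/2: upright; pi (stop): lies level on the far side, toward its bay, two-bar face up. Starts at 0 to 0.25. Stiff (0.045 N m; the 35 g flag stays wherever it is left)
- pivot_2 (a point): On the hinge axis of the middle flag, mid-width, 60 mm above the counter; fixed. Two thumb tabs stand out square from the axis, one on each face (26 mm wide, 5 mm thick, ends 42 mm from the axis). At joint 0 one tab points straight up: pushed toward board +x it raises the flag behind the finger, which can then be pushed on from its back
- edge_2 (a point): Middle of the free edge of the middle flag, 75 mm from the hinge axis; moves with the flag. The flag is a grey plate 56 mm wide in y and 5 mm thick; one face bears a flat disc, the other two flat bars
- bay_2 (a point): Floor centre of the middle bay, 118 mm behind (+x) its flag's hinge axis and 8 mm above the counter; inside the rim 50 x 50 mm, rim 5 mm high
- flag_3 (a joint): Hinge of the right (-y of the board) flag, axis level along the board's y. 0: flag lies level toward the robot (board -x), disc face up; pi/2: upright; pi (stop): lies level on the far side, toward its bay, two-bar face up. Starts at 0 to 0.25. Stiff (0.045 N m; the 35 g flag stays wherever it is left)
- pivot_3 (a point): On the hinge axis of the right (-y of the board) flag, mid-width, 60 mm above the counter; fixed. Two thumb tabs stand out square from the axis, one on each face (26 mm wide, 5 mm thick, ends 42 mm from the axis). At joint 0 one tab points straight up: pushed toward board +x it raises the flag behind the finger, which can then be pushed on from its back
- edge_3 (a point): Middle of the free edge of the right (-y of the board) flag, 75 mm from the hinge axis; moves with the flag. The flag is a grey plate 56 mm wide in y and 5 mm thick; one face bears a flat disc, the other two flat bars
- bay_3 (a point): Floor centre of the right (-y of the board) bay, 118 mm behind (+x) its flag's hinge axis and 8 mm above the counter; inside the rim 50 x 50 mm, rim 5 mm high
- dropper_bottle: Small round bottle with a narrower screw cap, 32 mm across, 78 mm tall, loose, standing in one of the three bays (any of them). Origin: centre of its underside, z up
- objective_can: Plain dark round can without a neck, 41 mm across, 66 mm tall, loose, in another bay; a bystander. Origin: centre of its underside, z up
- bulb_carton: Square carton, 42 x 42 mm, 66 mm tall, loose, in the third bay; a bystander. Origin: centre of its underside, z up

How it is judged:
By the outcome, as a careful person would: the job done as asked, in the order asked, and still so for the second after the job is handed in, with the robot touching nothing.
It also fails if it takes over 38 s, if anything falls off the work surface, if the arm or the gripper's body presses on something with over 40 N, if the wrist force passes 120 N, or if a joint passes its speed limit or range.

ROBOT

A 6-joint arm with a two-finger parallel gripper is mounted at the origin on a cart in front of the work surface, level with it; the furniture and walls round the work are solid. World frame = base frame: x ahead of the robot, y to its left, z up, the work surface at z = 0. Lengths are in m, angles in rad, forces in N, time in s.
With the tool pointing down it reaches from about 0.4 to 0.825 m from the base axis. Payload 7 kg.
Tool frame: the origin (TCP) lies midway between the tips of the shut fingers; the grasp point (between the pads) lies 19 mm behind it; z points along the fingers, y is the line along which they close (so a half turn about z gives the same grasp; the last joint's range is limited). The gripper opens to 88 mm and grips with 3 to 60 N. Pads are 19 mm wide; open, the fingers measure 130 mm over their backs; the gripper's body (78 mm by 193 mm) begins 47 mm behind the grasp point.
Start: joints at [-0.868, 0.359, 0.012, 0, -1.224, -0.288], TCP at [0.272, -0.618, 0.227] pointing down, gripper open.
Joint ranges: [-3.07, 3.07], [-1.43, 2.12], [-1.02, 1.25], [-3.03, 1.67], [-3.05, -0], [-3.03, 3.03]. Speed limits (rad/s): [2.39, 2.39, 3.01, 3.14, 3.14, 3.14].

INTERFACE

Orientations are given as [roll, pitch, yaw] about the fixed x, y, z axes, in that order (R = Rz(yaw) Ry(pitch) Rx(roll)).
In Python, from station import get_state, grab_frame, calibration, job_done, boxes_of, regions_of, spot_point gives the robot as it stands. The module is installed in compiled form; this text tells all that it offers.
- The arm moves only by the tool arm_command, never from a script. Its argument "commands" is a list of rows, each an object of numbers: "tx", "ty", "tz": the shift along the tool's x, y, z each as a share of 25 cm, from -1 to 1; "twist": the turn about the tool's z as a share of 180 degrees, from -1 to 1. A call has exactly 8 rows; each row is the pose to reach, as a shift and turn from the pose commanded when the call began, along the tool's axes at that moment, turning the shorter way round; what a row does not reach only later rows make up. A row lasts 1/12 s, in which the tool goes at most 41.7 mm and 7.16 degrees, less where a joint would pass 70% of its speed; a pose out of reach is approached as far as the arm can. A call with a number of a shift or a turn outside -1 to 1 is refused whole. A call with a gripper value outside its range is refused whole. "claw" is the opening, from 0 (shut) to 1 (fully open), set as the call begins (left out, the last holds). The fingers move at their own pace and stop on an object; "grip_force" is the grip in N (left out, the last holds). Time passes only in rows, so rows that repeat a pose let the fingers close, or fill a call up. It gives the time, the measured TCP pose, the force, the opening and the grip force at its end, in the units of the state.
- get_state(): the state, without advancing time (a new reading comes with each control period).
- grab_frame(name): name is "scene" or "side" or "wrist"; returns the picture (480x640x3 uint8, red, green, blue); there is no depth.
- calibration(name): a dict with "camera_matrix" (3x3 intrinsics, pixels), "extrinsics" (4x4, takes a point from camera to world coordinates). Camera axes: x right, y down, z forward; pixel columns grow to the right and rows downward; lengths in m; the calibration is good to about 2 mm. A picture is of the moment at which its call begins: read the wrist's pose just before it. calibration takes no time and is no camera call; for the wrist camera it gives the pose at the moment of the call.
- job_done(): hands the job in; it is judged then, once.
Trained networks look in the newest picture that a camera, given by its name, has taken for a name from the list of things; names that differ only in an ending like _2 or _b are one class to them, and where a whole thing is asked for, a point or a joint stands for the part that bears it (a point fixed in the world has none). Each returns a list of dicts, best first, with "score" (0 to 1); they miss things now and then, are a little off and sometimes report something else, mostly with a low value. They report only what shows in the picture. A call takes as long as a camera call.
- boxes_of(query, camera): "rect" ([left, top, right, bottom] in pixels, round what is visible of it).
- regions_of(query, camera): "region" (480x640 bool, what is visible of it) and "rect" ([left, top, right, bottom] in pixels, round what is visible of it).
- spot_point(query, camera): "uv" ([column, row] in pixels: a listed point, or the origin of a listed thing).
The state is a dict: "t": time; "q": joint angles; "qd": joint speeds; "joint_efforts": joint torques, N m; "eef_pos": TCP position; "ee_rot": TCP orientation; "force": force on the tool from outside, world axes, zero at the start; "moment": the same for the moment, N m; "width": finger opening in m; "gripper_force": force on a finger pad.
Only numpy, scipy, OpenCV 4.12 (cv2) and the standard library are available. Lean on these libraries where they do the work, as an engineer would, in place of code of your own. Each camera call takes 0.05 s, during which the arm holds its last target. There are 200 camera calls.

## Working session

There is one attempt and no reset: what is moved stays moved. The work goes in short steps, Python scripts to look and compute and a tool call to move; the robot and the scene stay as the last step left them, time stands still between calls to the robot, and variables do not carry over. Pictures are saved under pics/ and viewed, at most 10 in all, crops included, and the job is handed in when it is done.

Besides the shell and the picture viewer there is one more tool, called after "Request:" by a JSON object that holds its "fn" and its "kwargs", one argument or row to a line. arm_command: Moves the arm, as the interface text tells. Shift numbers are shares of 25 cm and turn numbers shares of 180 degrees, none past 1 either way. Its arguments: {"type":"object","properties":{"commands":{"type":"array"},"claw":{"type":"number"},"grip_force":{"type":"number"}},"required":["commands"]}

```bash
mkdir -p pics; python3 - <<'E'
from station import *
import cv2,numpy as np
s=get_state();print(s['t'],s['eef_pos'],s['ee_rot'],s['width'])
for c in ['scene','side']:
    im=grab_frame(c);cv2.imwrite(f'pics/{c}0.png',im[:,:,::-1])
    k=calibration(c);print(c,k['camera_matrix'].tolist(),k['extrinsics'].round(4).tolist())
    for q in ['dropper_bottle','objective_can','bulb_carton','pivot_1','pivot_2','pivot_3','edge_1','edge_2','edge_3','bay_1','board']:
        print(q,[(round(r['score'],2),np.round(r['uv']).tolist()) for r in spot_point(q,c)][:4])
E
```

```text
0.0 [ 0.27179342 -0.61734035  0.22564355] [ 3.13996793e+00 -1.75003296e-04 -2.72693552e+00] 0.0878250592518109
scene [[503.21533709893595, 0.0, 315.0880286915967], [0.0, 503.21533709893595, 242.67384470904136], [0.0, 0.0, 1.0]] [[-0.4618, -0.7868, 0.4095, 0.2268], [-0.8869, 0.4149, -0.203, 0.2114], [-0.0102, -0.4569, -0.8894, 0.8114], [0.0, 0.0, 0.0, 1.0]]
dropper_bottle [(0.85, [270.0, 213.0])]
objective_can [(0.76, [318.0, 193.0]), (0.45, [346.0, 227.0])]
bulb_carton [(0.74, [270.0, 207.0]), (0.59, [372.0, 168.0])]
pivot_1 [(0.89, [345.0, 226.0]), (0.7, [295.0, 247.0]), (0.62, [400.0, 205.0])]
pivot_2 [(0.89, [345.0, 226.0]), (0.7, [295.0, 247.0]), (0.62, [400.0, 205.0])]
pivot_3 [(0.89, [345.0, 226.0]), (0.7, [295.0, 247.0]), (0.62, [400.0, 205.0])]
edge_1 [(0.78, [424.0, 237.0]), (0.75, [322.0, 188.0]), (0.71, [312.0, 284.0])]
edge_2 [(0.78, [424.0, 237.0]), (0.75, [322.0, 188.0]), (0.71, [312.0, 284.0])]
edge_3 [(0.78, [424.0, 237.0]), (0.75, [322.0, 188.0]), (0.71, [312.0, 284.0])]
bay_1 [(0.83, [369.0, 170.0]), (0.61, [321.0, 184.0]), (0.58, [270.0, 206.0]), (0.57, [320.0, 190
[... 381 characters left out ...]
 [(0.86, [387.0, 278.0])]
bulb_carton [(0.86, [413.0, 318.0]), (0.72, [338.0, 298.0])]
pivot_1 [(0.95, [306.0, 224.0]), (0.88, [338.0, 302.0]), (0.8, [316.0, 260.0])]
pivot_2 [(0.95, [306.0, 224.0]), (0.88, [338.0, 302.0]), (0.8, [316.0, 260.0])]
pivot_3 [(0.95, [306.0, 224.0]), (0.88, [338.0, 302.0]), (0.8, [316.0, 260.0])]
edge_1 [(0.82, [272.0, 252.0]), (0.76, [282.0, 297.0]), (0.75, [262.0, 226.0])]
edge_2 [(0.82, [272.0, 252.0]), (0.76, [282.0, 297.0]), (0.75, [262.0, 226.0])]
edge_3 [(0.82, [272.0, 252.0]), (0.76, [282.0, 297.0]), (0.75, [262.0, 226.0])]
bay_1 [(0.67, [410.0, 318.0]), (0.65, [390.0, 278.0]), (0.57, [369.0, 244.0]), (0.31, [412.0, 319.0])]
board [(0.81, [318.0, 286.0])]
```

View pics/scene0.png

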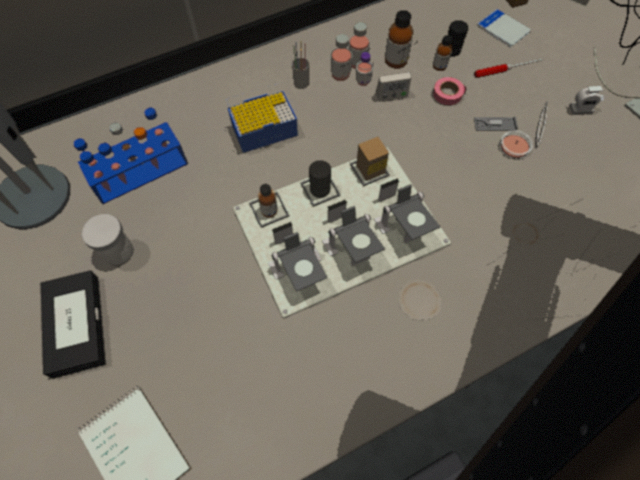

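View pics/side0.png

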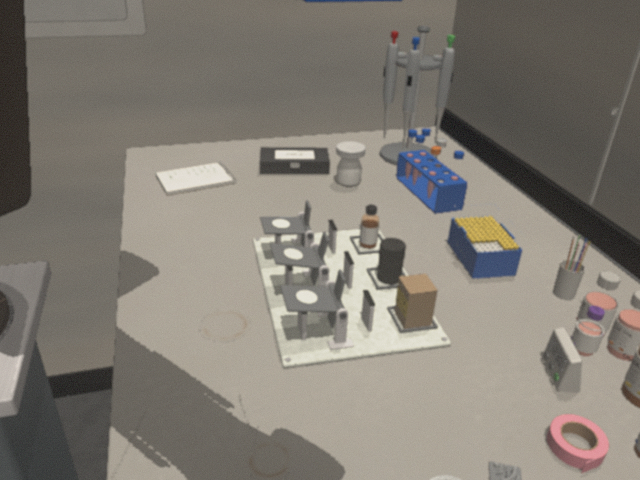

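Scene picture: the bottle is in the far-left bay (268,205), can at (319,185), carton at (372,165). The matching flag is the +y one, with its disc at (303,268) and pivot near (295,247). The side picture agrees: the bottle is at (370,235) and its flag at (285,224). So flag_1 is the one to turn.

```bash
cat > h.py <<'E'
import numpy as np,cv2
from station import *
from scipy.optimize import least_squares
def proj(c,P,K=None):
    k=K or calibration(c);T=np.linalg.inv(k['extrinsics']);p=np.atleast_2d(P)@T[:3,:3].T+T[:3,3]
    q=p@k['camera_matrix'].T;return q[:,:2]/q[:,2:]
def w(b,P):
    x,y,a=b;c,s=np.cos(a),np.sin(a);P=np.atleast_2d(P).astype(float)
    return np.c_[x+c*P[:,0]-s*P[:,1],y+s*P[:,0]+c*P[:,1],P[:,2]]
E
python3 - <<'E'
from h import *
B=[[0,.105,.06],[0,0,.06],[0,-.105,.06],[.118,.105,.008],[.118,0,.008],[.118,-.105,.008]]
C=[[-.085,.165,.008],[-.085,-.165,.008],[.155,.165,.008]]
sc=np.array([[295,247],[345,226],[400,205],[270,207],[320,189],[370,170]]+[[283,312],[450,241],[236,208]])
si=np.array([[306,224],[316,260],[338,302],[369,244],[389,278],[411,318]])
P=np.array(B+C)
f=lambda b:np.r_[(proj('scene',w(b,P))-sc).ravel(),(proj('side',w(b,P[:6]))-si).ravel()]
r=least_squares(f,[.6,0,0],loss='soft_l1',f_scale=2);print(r.x.round(4),r.fun.round(1).tolist() if 0 else f(r.x).round(1).tolist())
b=r.x;print('pivot1,edge1(0),bay1',w(b,[[0,.105,.06],[-.075,.105,.06],[.118,.105,.008]]).round(3).tolist())
# flag angle
for c,obs in [('scene',[312,284]),('side',[262,226])]:
  for a in (0,.12,.25):print(c,a,proj(c,w(b,[[-.075*np.cos(a),.105,.06+.075*np.sin(a)]])).round(1),obs)
E
```

```text
[ 0.576  -0.0281 -0.0451] [-1.7, 1.1, 4.5, -1.3, 3.2, -2.7, -0.9, 2.3, 0.2, 0.0, -0.8, -0.5, -0.5, 4.9, 1.8, 1.1, -4.2, -2.3, -0.4, 1.4, 3.4, -1.3, -1.6, -2.4, 0.5, 1.1, -0.2, 0.5, 1.2, 1.0]
pivot1,edge1(0),bay1 [[0.581, 0.077, 0.06], [0.506, 0.08, 0.06], [0.699, 0.072, 0.008]]
scene 0 [[312.1 285.9]] [312, 284]
scene 0.12 [[311.9 283.4]] [312, 284]
scene 0.25 [[311.3 280.1]] [312, 284]
side 0 [[261.8 229.2]] [262, 226]
side 0.12 [[262.  224.5]] [262, 226]
side 0.25 [[263.  219.4]] [262, 226]
```

Request:
{"fn": "arm_command", "kwargs": {
  "commands": [
    {"tx": -0.06, "ty": 0.06},
    {"tx": -0.16, "ty": 0.155},
    {"tx": -0.27, "ty": 0.26},
    {"tx": -0.38, "ty": 0.37},
    {"tx": -0.49, "ty": 0.475},
    {"tx": -0.6, "ty": 0.58},
    {"tx": -0.68, "ty": 0.66},
    {"tx": -0.72, "ty": 0.7}
  ],
  "claw": 0
}}

```text
invalid input
```

Request:
{"fn": "arm_command", "kwargs": {
  "commands": [
    {"tx": -0.06, "ty": 0.06},
    {"tx": -0.16, "ty": 0.155},
    {"tx": -0.27, "ty": 0.26},
    {"tx": -0.38, "ty": 0.37},
    {"tx": -0.49, "ty": 0.475},
    {"tx": -0.6, "ty": 0.58},
    {"tx": -0.68, "ty": 0.66},
    {"tx": -0.72, "ty": 0.7}
  ]
}}

```text
invalid input
```

Request:
{"fn": "arm_command", "kwargs": {
  "commands": [
    {"tx": -0.06, "ty": 0.06, "twist": 0.02},
    {"tx": -0.16, "ty": 0.155, "twist": 0.04},
    {"tx": -0.27, "ty": 0.26, "twist": 0.06},
    {"tx": -0.38, "ty": 0.37, "twist": 0.08},
    {"tx": -0.49, "ty": 0.475, "twist": 0.1},
    {"tx": -0.6, "ty": 0.58, "twist": 0.12},
    {"tx": -0.68, "ty": 0.66, "twist": 0.14},
    {"tx": -0.72, "ty": 0.69, "twist": 0.146}
  ]
}}

```text
invalid input
```

Request:
{"fn": "arm_command", "kwargs": {
  "commands": [
    {"tx": -0.06, "ty": 0.06, "tz": 0, "twist": 0},
    {"tx": -0.16, "ty": 0.155, "tz": 0, "twist": 0},
    {"tx": -0.27, "ty": 0.26, "tz": 0, "twist": 0},
    {"tx": -0.38, "ty": 0.37, "tz": 0, "twist": 0},
    {"tx": -0.49, "ty": 0.475, "tz": 0, "twist": 0},
    {"tx": -0.6, "ty": 0.58, "tz": 0, "twist": 0},
    {"tx": -0.68, "ty": 0.66, "tz": 0, "twist": 0},
    {"tx": -0.72, "ty": 0.7, "tz": 0, "twist": 0}
  ],
  "claw": 0
}}

```text
t: 1.87
eef_pos: [0.3671, -0.3824, 0.2271]
ee_rot: [-3.141, 0.001, -2.725]
force: [0.7, -1.3, -0.9]
width: 0.0396
gripper_force: 0.0
```

Request:
{"fn": "arm_command", "kwargs": {
  "commands": [
    {"tx": -0.06, "ty": 0.06, "tz": 0, "twist": 0},
    {"tx": -0.16, "ty": 0.155, "tz": 0, "twist": 0},
    {"tx": -0.27, "ty": 0.26, "tz": 0, "twist": 0},
    {"tx": -0.38, "ty": 0.37, "tz": 0, "twist": 0},
    {"tx": -0.49, "ty": 0.475, "tz": 0, "twist": 0},
    {"tx": -0.6, "ty": 0.58, "tz": 0, "twist": 0},
    {"tx": -0.68, "ty": 0.66, "tz": 0, "twist": 0},
    {"tx": -0.72, "ty": 0.7, "tz": 0, "twist": 0}
  ]
}}

```text
t: 2.53
eef_pos: [0.4615, -0.1496, 0.227]
ee_rot: [-3.141, 0.001, -2.725]
force: [0.1, 0.2, 0.4]
width: 0.0004
gripper_force: 0.0
```

Request:
{"fn": "arm_command", "kwargs": {
  "commands": [
    {"tx": -0.06, "ty": 0.06, "tz": 0, "twist": 0.02},
    {"tx": -0.16, "ty": 0.155, "tz": 0, "twist": 0.04},
    {"tx": -0.27, "ty": 0.26, "tz": 0, "twist": 0.06},
    {"tx": -0.38, "ty": 0.37, "tz": 0, "twist": 0.08},
    {"tx": -0.49, "ty": 0.475, "tz": 0, "twist": 0.1},
    {"tx": -0.6, "ty": 0.58, "tz": 0, "twist": 0.12},
    {"tx": -0.68, "ty": 0.66, "tz": 0, "twist": 0.14},
    {"tx": -0.72, "ty": 0.69, "tz": 0, "twist": 0.146}
  ]
}}

```text
t: 3.2
eef_pos: [0.5567, 0.0814, 0.2264]
ee_rot: [3.141, 0.0, 3.096]
force: [0.3, -0.4, -0.9]
width: 0.0005
gripper_force: 0.0
```

```bash
python3 - <<'E'
from h import *
s=get_state();print(s['t'],s['eef_pos'],s['ee_rot'],s['width'])
K=calibration('wrist');im=grab_frame('wrist');cv2.imwrite('pics/w1.png',im[:,:,::-1])
b=[.576,-.0281,-.0451]
for q,P in [('pivot_1',[0,.105,.06]),('edge_1',[-.075,.105,.06]),('dropper_bottle',[.118,.105,.008])]:
    print(q,[(round(r['score'],2),np.round(r['uv']).tolist()) for r in spot_point(q,'wrist')][:3],proj(0,w(b,[P]),K).round())
for P in [[.155,.165,.008],[-.085,.165,.008],[0,0,.06],[-.075,0,.06],[0,.105,.102]]:print(P,proj(0,w(b,[P]),K).round())
E
```

```text
3.2 [0.55669669 0.08136576 0.22643295] [3.14130640e+00 4.45830476e-04 3.09627416e+00] 0.0005157901137066163
pivot_1 [(0.89, [79.0, 243.0]), (0.87, [190.0, 244.0]), (0.62, [308.0, 248.0])] [[308. 245.]]
edge_1 [(0.68, [180.0, 166.0]), (0.65, [52.0, 162.0])] [[308. 160.]]
dropper_bottle [(0.56, [310.0, 329.0])] [[309. 331.]]
[0.155, 0.165, 0.008] [[361. 359.]]
[-0.085, 0.165, 0.008] [[370. 145.]]
[0, 0, 0.06] [[191. 245.]]
[-0.075, 0, 0.06] [[183. 160.]]
[0, 0.105, 0.102] [[308. 261.]]
```

View pics/w1.png

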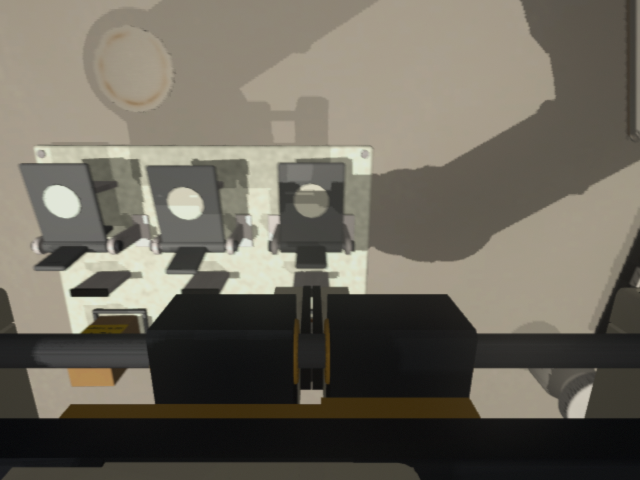

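The wrist picture agrees with the fitted board. Flag_1 is at (311,200), its tab at (311,257), pivot at (308,248), all within about 3 px. Next I descend between the flag and its tab.

Request:
{"fn": "arm_command", "kwargs": {
  "commands": [
    {"tx": 0, "ty": -0.015, "tz": 0.08, "twist": 0},
    {"tx": 0, "ty": -0.015, "tz": 0.18, "twist": 0},
    {"tx": 0, "ty": -0.015, "tz": 0.28, "twist": 0},
    {"tx": 0, "ty": -0.015, "tz": 0.38, "twist": 0},
    {"tx": 0, "ty": -0.015, "tz": 0.47, "twist": 0},
    {"tx": 0, "ty": -0.015, "tz": 0.54, "twist": 0},
    {"tx": 0, "ty": -0.015, "tz": 0.58, "twist": 0},
    {"tx": 0, "ty": -0.015, "tz": 0.59, "twist": 0}
  ]
}}

```text
t: 4.07
eef_pos: [0.5543, 0.073, 0.0776]
ee_rot: [-3.14, -0.002, 3.097]
force: [-0.7, 0.5, 0.4]
width: 0.0003
gripper_force: 0.0
```

Request:
{"fn": "arm_command", "kwargs": {
  "commands": [
    {"tx": -0.02, "ty": 0.012, "tz": 0, "twist": 0},
    {"tx": -0.04, "ty": 0.012, "tz": 0, "twist": 0},
    {"tx": -0.06, "ty": 0.012, "tz": 0, "twist": 0},
    {"tx": -0.08, "ty": 0.012, "tz": 0, "twist": 0},
    {"tx": -0.1, "ty": 0.012, "tz": 0, "twist": 0},
    {"tx": -0.12, "ty": 0.012, "tz": 0, "twist": 0},
    {"tx": -0.13, "ty": 0.012, "tz": 0, "twist": 0},
    {"tx": -0.14, "ty": 0.012, "tz": 0, "twist": 0}
  ]
}}

```text
t: 4.73
eef_pos: [0.5909, 0.0756, 0.0791]
ee_rot: [-3.141, -0.0, 3.098]
force: [-2.4, -0.6, 0.2]
width: 0.0003
gripper_force: 0.9
```

```bash
python3 - <<'E'
from h import *
im=grab_frame('side')[130:370,190:510];cv2.imwrite('pics/s2.png',cv2.resize(im,None,fx=2,fy=2)[:,:,::-1])
E
```

```text
(no output)
```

View pics/s2.png

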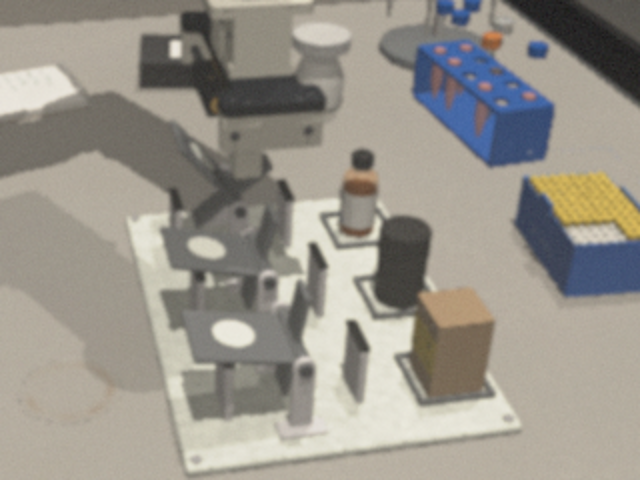

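The side crop shows flag_1 raised to roughly 45-50° behind the finger, around (195,165). The neighbouring flags and the things in the bays have not moved. I'll push a little further, then lift out.

Request:
{"fn": "arm_command", "kwargs": {
  "commands": [
    {"tx": -0.015, "ty": 0, "tz": 0, "twist": 0},
    {"tx": -0.03, "ty": 0, "tz": 0, "twist": 0},
    {"tx": -0.035, "ty": 0, "tz": 0, "twist": 0},
    {"tx": -0.03, "ty": 0, "tz": -0.05, "twist": 0},
    {"tx": -0.03, "ty": 0, "tz": -0.15, "twist": 0},
    {"tx": -0.03, "ty": 0, "tz": -0.25, "twist": 0},
    {"tx": -0.03, "ty": 0, "tz": -0.33, "twist": 0},
    {"tx": -0.03, "ty": 0, "tz": -0.36, "twist": 0}
  ]
}}

```text
t: 5.45
eef_pos: [0.6004, 0.076, 0.1729]
ee_rot: [3.14, 0.006, 3.098]
force: [0.7, 0.9, 0.5]
width: 0.0006
gripper_force: 0.0
```

Request:
{"fn": "arm_command", "kwargs": {
  "commands": [
    {"tx": 0.05, "ty": 0.005, "tz": 0, "twist": 0},
    {"tx": 0.15, "ty": 0.01, "tz": 0, "twist": 0},
    {"tx": 0.25, "ty": 0.015, "tz": 0, "twist": 0},
    {"tx": 0.34, "ty": 0.015, "tz": 0, "twist": 0},
    {"tx": 0.39, "ty": 0.015, "tz": 0, "twist": 0},
    {"tx": 0.4, "ty": 0.015, "tz": 0.08, "twist": 0},
    {"tx": 0.4, "ty": 0.015, "tz": 0.17, "twist": 0},
    {"tx": 0.4, "ty": 0.015, "tz": 0.25, "twist": 0}
  ]
}}

```text
t: 6.12
eef_pos: [0.4988, 0.0841, 0.1063]
ee_rot: [3.14, 0.002, 3.098]
force: [-0.1, -0.3, 0.6]
width: 0.0007
gripper_force: 0.0
```

```bash
python3 - <<'E'
from h import *
print(get_state()['eef_pos'])
im=grab_frame('side')[130:370,190:510];cv2.imwrite('pics/s3.png',cv2.resize(im,None,fx=2,fy=2)[:,:,::-1])
E
```

```text
[0.49882411 0.08406864 0.10634611]
```

View pics/s3.png

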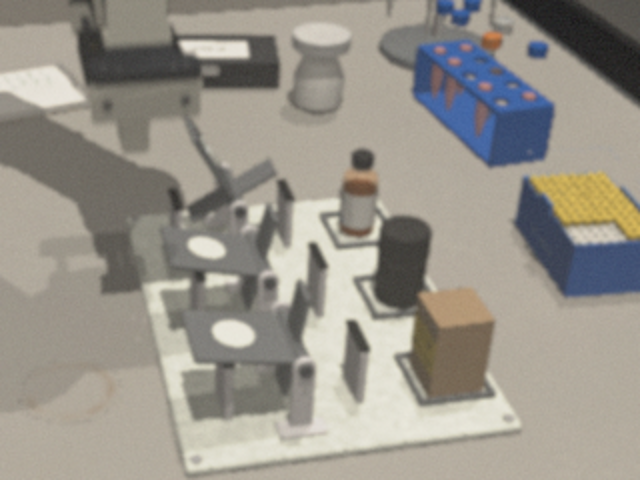

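The crop shows flag_1 standing at about 60° at (210,160), with the closed finger behind it at (135,130). I now push its back.

Request:
{"fn": "arm_command", "kwargs": {
  "commands": [
    {"tx": -0.06, "ty": -0.01, "tz": 0, "twist": 0},
    {"tx": -0.12, "ty": -0.01, "tz": 0, "twist": 0},
    {"tx": -0.17, "ty": -0.01, "tz": 0, "twist": 0},
    {"tx": -0.21, "ty": -0.01, "tz": 0, "twist": 0},
    {"tx": -0.25, "ty": -0.01, "tz": 0, "twist": 0},
    {"tx": -0.29, "ty": -0.01, "tz": 0, "twist": 0},
    {"tx": -0.33, "ty": -0.01, "tz": 0, "twist": 0},
    {"tx": -0.37, "ty": -0.01, "tz": 0, "twist": 0}
  ]
}}

```text
t: 6.83
eef_pos: [0.5912, 0.0769, 0.1064]
ee_rot: [-3.141, -0.001, 3.098]
force: [-0.8, -0.1, -0.8]
width: 0.0003
gripper_force: 0.5
```

Request:
{"fn": "arm_command", "kwargs": {
  "commands": [
    {"tx": -0.03, "ty": 0, "tz": 0, "twist": 0},
    {"tx": -0.055, "ty": 0, "tz": 0.015, "twist": 0},
    {"tx": -0.08, "ty": 0, "tz": 0.036, "twist": 0},
    {"tx": -0.1, "ty": 0, "tz": 0.065, "twist": 0},
    {"tx": -0.12, "ty": 0, "tz": 0.1, "twist": 0},
    {"tx": -0.13, "ty": 0, "tz": 0.13, "twist": 0},
    {"tx": -0.135, "ty": 0, "tz": 0.15, "twist": 0},
    {"tx": -0.135, "ty": 0, "tz": 0.16, "twist": 0}
  ]
}}

```text
t: 7.5
eef_pos: [0.6241, 0.0754, 0.0652]
ee_rot: [-3.141, -0.001, 3.098]
force: [0.1, -0.3, 0.7]
width: 0.0005
gripper_force: 0.4
```

Request:
{"fn": "arm_command", "kwargs": {
  "commands": [
    {"tx": 0, "ty": 0, "tz": 0.004, "twist": 0},
    {"tx": 0, "ty": 0, "tz": 0.008, "twist": 0},
    {"tx": 0, "ty": 0, "tz": 0.012, "twist": 0},
    {"tx": 0, "ty": 0, "tz": 0.014, "twist": 0},
    {"tx": 0, "ty": 0, "tz": 0.014, "twist": 0},
    {"tx": 0, "ty": 0, "tz": 0.014, "twist": 0},
    {"tx": 0, "ty": 0, "tz": 0.014, "twist": 0},
    {"tx": 0, "ty": 0, "tz": 0.014, "twist": 0}
  ]
}}

```text
t: 8.17
eef_pos: [0.6244, 0.0757, 0.0632]
ee_rot: [3.141, 0.0, 3.098]
force: [-0.5, 0.3, 0.4]
width: 0.0003
gripper_force: 0.3
```

Request:
{"fn": "arm_command", "kwargs": {
  "commands": [
    {"tx": 0, "ty": 0, "tz": 0.002, "twist": 0},
    {"tx": 0, "ty": 0, "tz": 0.004, "twist": 0},
    {"tx": 0, "ty": 0, "tz": 0.006, "twist": 0},
    {"tx": 0, "ty": 0, "tz": 0.006, "twist": 0},
    {"tx": 0, "ty": 0, "tz": 0.006, "twist": 0},
    {"tx": 0, "ty": 0, "tz": 0.006, "twist": 0},
    {"tx": 0, "ty": 0, "tz": 0.006, "twist": 0},
    {"tx": 0, "ty": 0, "tz": 0.006, "twist": 0}
  ]
}}

```text
t: 8.83
eef_pos: [0.6245, 0.0756, 0.0626]
ee_rot: [3.141, 0.001, 3.098]
force: [-2.9, -0.1, 9.0]
width: 0.0002
gripper_force: 4.1
```

9 N upward: the flag is on its stop. I retreat straight up, then away.

Request:
{"fn": "arm_command", "kwargs": {
  "commands": [
    {"tx": 0, "ty": 0, "tz": -0.03, "twist": 0},
    {"tx": 0, "ty": 0, "tz": -0.1, "twist": 0},
    {"tx": 0, "ty": 0, "tz": -0.22, "twist": 0},
    {"tx": 0, "ty": 0, "tz": -0.35, "twist": 0},
    {"tx": 0.05, "ty": 0, "tz": -0.48, "twist": 0},
    {"tx": 0.18, "ty": 0, "tz": -0.52, "twist": 0},
    {"tx": 0.33, "ty": 0, "tz": -0.52, "twist": 0},
    {"tx": 0.45, "ty": 0, "tz": -0.52, "twist": 0}
  ]
}}

```text
t: 9.5
eef_pos: [0.5104, 0.0804, 0.1925]
ee_rot: [3.14, 0.001, 3.097]
force: [0.2, 1.2, 0.2]
width: 0.0004
gripper_force: 0.0
```

```bash
python3 - <<'E'
from h import *
im=grab_frame('side')[130:370,190:510];cv2.imwrite('pics/s4.png',cv2.resize(im,None,fx=2,fy=2)[:,:,::-1])
print(get_state()['force'])
E
```

```text
[-9.43260799 -1.06873368 -4.31650898]
```

View pics/s4.png

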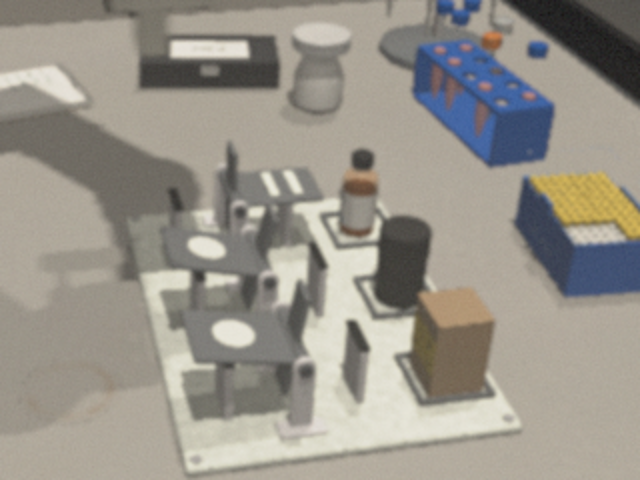

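The crop shows flag_1 level on the bottle's side with two bars up at (280,185). The other flags still show their discs, and the bottle, can and carton stand in their bays. The gripper is clear.

```bash
python3 -c "
from station import *
print(get_state()['force']);print(job_done())"
```

```text
[-9.43260799 -1.06873368 -4.31650898]
the job is handed in; nothing more can be done
None
```

The flag in front of the small capped bottle (the left one, flag_1) is turned right over and lies flat on the bottle's side with its two bars up; the other two flags and the things in the bays look unmoved in the last picture, and the job is handed in.

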